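# Make up the rear-wheel and headset kits on a bicycle workshop bench

## Task

Make up two job kits from the parts standing on the cutting mat. Rear-wheel kit: lay the sprocket block flat in the wide compartment of the grey tray and stand the lockring remover upright, nose up, in its narrow compartment. Headset kit: thread the headset cup over the post of the round stand, down onto its base, and then the tall spacer over the post on top of the cup; leave the short spacer and the deep socket standing where they are.

Things in the scene. Friction and masses are not known exactly. Their poses are not given: they have to be found in the camera images.
- sprockets: Sprocket block: four small toothed steel bicycle sprockets joined in one squat ring, 62 mm across the dark teeth (58 mm across the solid body that the fingers close on), 20 mm high, bore 34 mm, about 0.16 kg, lying flat. Origin at the centre of its underside, z up along the bore.
- remover: Lockring remover: steel hexagon 24 mm across flats and 24 mm high, with a round splined nose of 20 mm diameter and 10 mm height on top (34 mm in all), 0.08 kg, standing nose up. Origin at the centre of its underside, z up; opposite flats face its +x and -x, and likewise every 60 degrees from there.
- cup: Headset cup: thick-walled low steel ring, 48 mm outside, 30 mm bore, 16 mm high, about 0.08 kg, lying flat. Origin at the centre of its underside, z up along the bore.
- tall_spacer: Tall headset spacer: thin-walled aluminium tube, 34 mm outside, 28 mm bore, 30 mm high, 0.03 kg, standing on end. Origin at the centre of its underside, z up along the bore.
- short_spacer: Short headset spacer, to be left alone: the same tube, 34 mm outside and 28 mm bore, but only 10 mm high, lying flat. Origin at the centre of its underside.
- deep_socket: Deep socket, to be left alone: plain round steel cylinder 26 mm in diameter and 62 mm high with a dark hole seen on top (not a real hole), standing upright. Origin at the centre of its underside.
- tray: Shallow grey open tray, fixed to the bench, 159 mm along its x, 116 mm along its y, 18 mm high; floor and walls 3 mm thick. One wall across x divides it: the wide compartment (90 mm along x by 110 mm along y inside) has its centre at x = -31.5 mm, the narrow one (60 mm by 110 mm) at x = +46.5 mm, both at y = 0 in the tray's frame; their floor is 3 mm above the origin. Origin at the centre of its underside; the wide compartment is on the side of the tray towards the robot.
- stand: Round aluminium stand, fixed to the bench: base disc 90 mm in diameter and 10 mm high, with a steel post of 14 mm diameter in its middle, rising to 62 mm above the bench, its last 5 mm tapered to 6 mm diameter. Origin at the centre of the underside; the post stands on its z axis.

How it is judged:
At the end, for the whole second after the job is handed in: Sprockets flat in the wide, remover upright in the narrow compartment (on the floor within 5 mm); cup on the stand's base, tall spacer on the cup, both round the post (within 10 mm, height 4 mm); tilt under 0.12 rad, all at rest; short spacer and deep socket within 25 mm of their start (x of sprockets in the frame of tray between -0.0515 and -0.0115 m and y of sprockets in the frame of tray between -0.03 and 0.03 m and z of sprockets in the frame of tray between 0 and 0.008 m and angle between each of sprockets, remover, cup, tall_spacer, short_spacer, deep_socket's own z axis and vertical below 0.12 rad and linear speed of each of sprockets, remover, cup, tall_spacer, short_spacer, deep_socket below 0.02 m/s and x of remover in the frame of tray between 0.025 and 0.068 m and y of remover in the frame of tray between -0.046 and 0.046 m and z of remover in the frame of tray between 0 and 0.008 m and horizontal distance between each of cup, tall_spacer and stand below 0.01 m and z of cup in the frame of stand between 0.006 and 0.014 m and z of tall_spacer in the frame of stand between 0.022 and 0.03 m and distance of each of short_spacer, deep_socket from where it was at the start of the episode below 0.025 m); the robot touches nothing.
It fails at once if the short spacer, which is to be left alone, is moved by 25 mm or more (distance of short_spacer from where it was at the start of the episode above 0.025 m).
It fails at once if the deep socket, which is to be left alone, is moved by 25 mm or more (distance of deep_socket from where it was at the start of the episode above 0.025 m).
It also fails if it takes over 99 s, if anything falls off the work surface, if the arm or the gripper's body presses on something with over 40 N, if the wrist force passes 120 N, or if a joint passes its speed limit or range.

## Robot

A 7-joint arm with a two-finger parallel gripper is mounted at the origin on the work surface. World frame = base frame: x ahead of the robot, y to its left, z up, the work surface at z = 0. Lengths are in m, angles in rad, forces in N, time in s.
With the tool pointing down it reaches from about 0.4 to 0.85 m from the base axis. Payload 10.4 kg.
Tool frame: the origin (TCP) lies on the centre line of the jaws, within the pads' length; the fingertips stand 11 mm ahead of it and the grasp point (between the pads) lies 8 mm behind it; z points along the fingers, y is the line along which they close (so a half turn about z gives the same grasp; the last joint's range is limited). The gripper opens to 87 mm and grips with 3 to 60 N. Pads are 19 mm wide; open, the fingers measure 117 mm over their backs; the gripper's body (75 mm by 190 mm) begins 51 mm behind the grasp point.
Start: joints at [1.209, 0.332, -0.065, 1.46, 0.022, 1.35, -0.088], TCP at [0.208, -0.589, 0.199] pointing down, gripper open.
Joint ranges: [-2.6, 2.6], [-0.5, 2.12], [-1.47, 1.34], [0.16, 2.42], [-1.27, 4.41], [0.06, 2.06], [-2.6, 2.6]. Speed limits (rad/s): [2.22, 2.22, 2.79, 2.79, 3.14, 3.14, 3.14].

## Interface

Orientations are given as a unit quaternion [x, y, z, w].
In Python, from bench import r gives the robot as it stands.
- The arm moves only by the shell command python3 -m pendant 'ROWS' [OPENING] [FORCE]. ROWS is JSON, a list of rows, each a list of 4 numbers: the shift along the tool's x, y, z in m, then the turn about the tool's z in rad. A call has 1 to 8 rows; each row shifts and turns the commanded pose from where the row before left it, along the tool's axes as they then stand; what a row does not reach is not made up. A row lasts 1/12 s, in which the tool goes at most 41.7 mm and 7.16 degrees, less where a joint would pass 70% of its speed; a pose out of reach is approached as far as the arm can. A call with a gripper value outside its range is refused whole. OPENING is the opening, from 0 (shut) to 1 (fully open), set as the call begins (- or left out, the last holds). The fingers move at their own pace and stop on an object; FORCE is the grip in N (left out, the last holds). Time passes only in rows, so rows that do not move let the fingers close. It gives the time, the measured TCP pose, the force, the opening and the grip force at its end, in the units of the state.
- r.read_state(): the state, without advancing time (a new reading comes with each control period).
- r.camera(name): name is "side" or "top"; returns a dict with "img" (384x512x3 uint8, red, green, blue), "camera_matrix" (3x3 intrinsics, pixels), "xyz" and "attitude" of the camera in the world. Camera axes: x right, y down, z forward; pixel columns grow to the right and rows downward; lengths in m; the calibration is good to about 2 mm. A picture is of the moment at which its call begins. There is no depth.
- r.close_job(): hands the job in; it is judged then, once.
Trained networks look in the newest picture that a camera, given by its name, has taken for a name from the list of things; names that differ only in an ending like _2 or _b are one class to them, and where a whole thing is asked for, a point or a joint stands for the part that bears it (a point fixed in the world has none). Each returns a list of dicts, best first, with "score" (0 to 1); they miss things now and then, are a little off and sometimes report something else, mostly with a low value. They report only what shows in the picture. A call takes as long as a camera call.
- r.outline_of(thing, camera): "mask" (384x512 bool, what is visible of it) and "bbox" ([centre column, centre row, width, height] in pixels, round what is visible of it).
The state is a dict: "time": time; "joint_positions": joint angles; "joint_vel": joint speeds; "joint_torque": joint torques, N m; "ee_pos": TCP position; "eef_rot": TCP orientation; "ft_force": force on the tool from outside, world axes, zero at the start; "torque": the same for the moment, N m; "width": finger opening in m; "grip_force": force on a finger pad.
Only numpy, scipy, OpenCV 4.12 (cv2) and the standard library are available. Lean on these libraries where they do the work, as an engineer would, in place of code of your own. Each camera call takes 0.05 s, during which the arm holds its last target. There are 200 camera calls.

## Working session

There is one attempt and no reset: what is moved stays moved. The work goes in short steps, Python scripts to look and compute and a shell command to move; the robot and the scene stay as the last step left them, time stands still between calls to the robot, and variables do not carry over. Pictures are saved under pics/ and viewed, at most 14 in all, crops included, and the job is handed in when it is done.

```bash
mkdir -p pics; ls; cat > h.py <<'E'
import numpy as np, cv2
from bench import r
from scipy.spatial.transform import Rotation as R
def snap(n,f=None):
    c=r.camera(n)
    if f: cv2.imwrite('pics/'+f,c['img'][:,:,::-1])
    return c
def Rm(c):
    a=np.array(c['attitude'],float)
    return a if a.shape==(3,3) else R.from_quat(a).as_matrix()
def ray(c,u,v,z):
    d=Rm(c)@np.linalg.inv(c['camera_matrix'])@np.array([u,v,1.])
    p=np.array(c['xyz']); return p+d*(z-p[2])/d[2]
def proj(c,P):
    q=(np.atleast_2d(P)-np.array(c['xyz']))@Rm(c)@np.array(c['camera_matrix']).T
    return q[:,:2]/q[:,2:]
E
python3 - <<'E'
from h import *
np.set_printoptions(precision=4,suppress=True)
H=dict(sprockets=.02,remover=.034,cup=.016,tall_spacer=.03,short_spacer=.01,deep_socket=.062,tray=.018,stand=.01)
for n in('top','side'):
    c=snap(n,n+'0.png'); print(n,c['xyz'],c['attitude'],np.array(c['camera_matrix']).tolist())
    for k,h in H.items():
        for o in r.outline_of(k,n)[:2]:
            u,v=o['bbox'][:2]; print(k,round(o['score'],2),np.round(o['bbox'],1),ray(c,u,v,h/2)[:2], ray(c,u,v,h)[:2])
s=r.read_state(); print(s['ee_pos'],R.from_quat(s['eef_rot']).as_matrix(),s['width'],s['time'])
E
```

```text
pics
top [0.4833 0.01   1.1054] [ 0.7169 -0.696   0.0312 -0.0248] [[489.6513895519704, 0.0, 247.9098485040051], [0.0, 489.6513895519704, 190.29717498016834], [0.0, 0.0, 1.0]]
sprockets 0.6 [216.9 138.8  24.2  24.3] [0.6851 0.0748] [0.6832 0.0742]
remover 0.67 [274.4 189.3  15.7  15. ] [ 0.5738 -0.0576] [ 0.5724 -0.0566]
cup 0.52 [285.9 145.8  20.1  20.3] [ 0.6742 -0.0818] [ 0.6729 -0.0811]
tall_spacer 0.62 [219.8 186.1  13.6  16.1] [0.5775 0.0644] [0.5762 0.0637]
tall_spacer 0.55 [211.5 238.2   8.8  16.5] [0.4612 0.0789] [0.4615 0.0779]
short_spacer 0.33 [276.4 189.9  11.7  14.9] [ 0.5736 -0.0629] [ 0.5732 -0.0626]
deep_socket 0.47 [287.  242.4  13.2  16.5] [ 0.4571 -0.0872] [ 0.4579 -0.0844]
tray 0.7 [134.3 202.1  57.1  72.5] [0.5364 0.2546] [0.536  0.2526]
tray 0.31 [368.7 192.   46.4  37. ] [ 0.5748 -0.2706] [ 0.574  -0.2683]
stand 0.57 [369.5 192.9  41.2  37.6] [ 0.5731 -0.2735] [ 0.5727 -0.2722]
side [0.3056 0.4438 0.4836] [-0.2484  0.8699 -0.4119  0.1094] [[365.0030539302974, 0.0, 254.3476670317499], [0.0, 365.0030539302974, 191.20093236952457], [0.0, 0.0, 1.0]]
sprockets 0.89 [180.8 211.   34.3  27. ] [0.6867 0.0769] [0.6786 0.0846]
remover 0.79 [268.5 189.6  12.3  20.1] [ 0.5736 -0.0612] [ 0.5638 -0.0428]
cup 0.78 [231.2 172.7  20.9  21.5] [ 0.6762 -0.0778] [ 0.67  -0.069]
tall_spacer 0.6 [231.8 228.8  21.4  25.6] [0.5751 0.0682] [0.5665 0.0802]
short_spacer 0.57 [284.9 264.2  24.2  19.4] [0.4603 0.081 ] [0.4587 0.0848]
deep_socket 0.72 [327.1 197.7  10.6  32.7] [ 0.4586 -0.0851] [ 0.4481 -0.0489]
tray 0.96 [178.5 324.7 137.4 118.6] [0.5358 0.2598] [0.5315 0.2633]
tray 0.54 [286.6 265.1  22.   19.4] [0.4557 0.0842] [0.4529 0.0911]
stand 0.83 [311.4 144.6  33.6  33. ] [ 0.5783 -0.2816] [ 0.5754 -0.2741]
[ 0.2077 -0.5895  0.1995] [[ 0.9432  0.3323  0.    ]
 [ 0.3323 -0.9432 -0.    ]
 [-0.      0.     -1.    ]] 0.08717924935848216 0.9
```

View pics/top0.png

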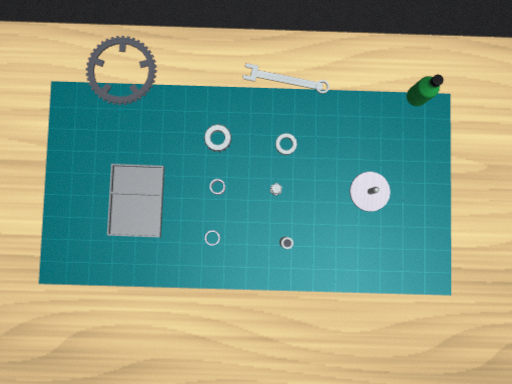

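View pics/side0.png

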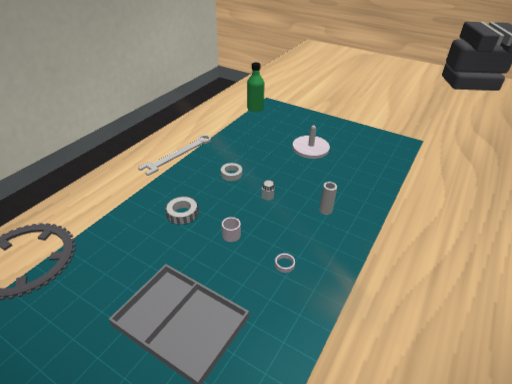

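The detections fit the pictures. In the top view the sprockets are at (217,138), the tall spacer at (217,187), the short spacer at (212,238), the cup at (286,144), the remover at (276,189), the socket at (287,243), the stand's base at (370,192), and the tray at (135,201) with its divider at row 194. The top-view "short_spacer" hit is false, since it sits on the remover. Next I'll fit the poses to both views together.

```bash
cat > fit.py <<'E'
from h import *
from scipy.optimize import least_squares
np.set_printoptions(precision=4,suppress=True)
t=np.linspace(0,2*np.pi,60)
def cyl(rad,h): return np.vstack([np.c_[rad*np.cos(t),rad*np.sin(t),0*t+z] for z in(0,h)])
M=dict(sprockets=cyl(.031,.02),remover=np.vstack([cyl(.0133,.024),cyl(.01,.034)]),cup=cyl(.024,.016),tall_spacer=cyl(.017,.03),short_spacer=cyl(.017,.01),deep_socket=cyl(.013,.062),stand=np.vstack([cyl(.045,.01),cyl(.003,.062)]))
g=dict(sprockets=(.685,.075),remover=(.574,-.058),cup=(.674,-.08),tall_spacer=(.577,.064),short_spacer=(.461,.08),deep_socket=(.457,-.085),stand=(.573,-.275))
def bb(p): a,b=p.min(0),p.max(0); return np.r_[(a+b)/2]
C={n:snap(n) for n in('top','side')}
for k in M:
    obs=[]
    for n,c in C.items():
        for o in r.outline_of(k,n):
            pr=bb(proj(c,M[k]+[*g[k],0]))
            if np.hypot(*(pr-o['bbox'][:2]))<12: obs.append((c,o['bbox'][:2])); break
    f=lambda q:np.concatenate([bb(proj(c,M[k]+[q[0],q[1],0]))-b for c,b in obs])
    s=least_squares(f,g[k]); print(k,len(obs),s.x,'res px',s.fun)
# tray: overlap of the projected outline with masks
X,Y=.0795,.058
V=np.array([[a*X,b*Y,z] for a in(-1,1) for b in(-1,1) for z in(0,.018)])
ob=[(c,max(r.outline_of('tray',n),key=lambda o:o['score'])['mask']) for n,c in C.items()]
def cost(q):
    ca,sa=np.cos(q[2]),np.sin(q[2]); W=V@np.array([[ca,sa,0],[-sa,ca,0],[0,0,1]])+[q[0],q[1],0]; e=0
    for c,m in ob:
        im=np.zeros((384*4,512*4),np.uint8); cv2.fillConvexPoly(im,cv2.convexHull((proj(c,W)*4+1.5).round().astype(np.int32)),1)
        im=cv2.resize(im.astype(np.float32),(512,384),interpolation=cv2.INTER_AREA); e+=np.abs(im-m).sum()/m.sum()
    return e
from scipy.optimize import minimize
s=minimize(cost,[.536,.256,0],method='Nelder-Mead',options=dict(initial_simplex=[[.536,.256,0],[.546,.256,.05],[.536,.266,-.05],[.53,.25,.05]])); print('tray',s.x,s.fun)
c=C['side']['img'][160:215,240:300,::-1]; a=C['top']['img'][175:205,260:292,::-1]
cv2.imwrite('pics/rem.png',np.hstack([cv2.resize(c,(436,400),interpolation=2),cv2.resize(a,(360,400),interpolation=2)]))
E
python3 fit.py
```

```text
sprockets 2 [0.6845 0.0719] res px [-0.6313 -0.3976  0.5535 -0.3185]
remover 2 [ 0.5701 -0.0605] res px [ 0.0572 -0.171   0.1058  0.1839]
cup 2 [ 0.6773 -0.082 ] res px [ 0.676  -0.0084 -0.3307  0.9246]
tall_spacer 1 [0.5725 0.069 ] res px [-0.  0.]
short_spacer 2 [0.4577 0.0783] res px [ 0.262  -3.0842  1.891   1.4992]
deep_socket 1 [ 0.4567 -0.0793] res px [ 0. -0.]
stand 2 [ 0.5731 -0.2713] res px [-0.7757 -0.064   0.5031 -1.3323]
tray [0.5402 0.2532 0.0317] 0.09226349083540226
```

View pics/rem.png

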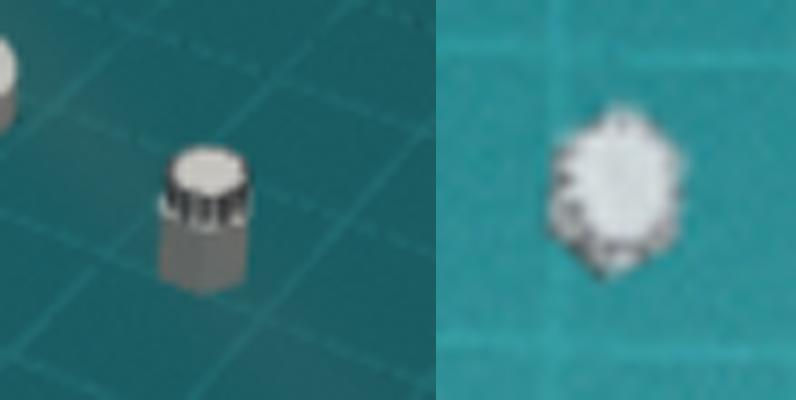

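The crop on the right shows the remover's hexagon with corners at image top and bottom and flats at left and right. The flats therefore face about ±y in the world, which suits closing the jaws along world y.

```bash
python3 -m pendant '[[0,0,0,0.113],[0,0,0,0.113],[0,0,0,0.113],[0.0238,-0.033,0,0],[0.0238,-0.033,0,0],[0.0238,-0.033,0,0],[0.0238,-0.033,0,0],[0.0238,-0.033,0,0]]' 1
python3 -m pendant '[[0.0238,-0.033,0,0],[0.0238,-0.033,0,0],[0.0238,-0.033,0,0],[0.0238,-0.033,0,0],[0.0238,-0.033,0,0],[0.0238,-0.033,0,0],[0.0238,-0.033,0,0],[0.0238,-0.033,0,0]]'
python3 -m pendant '[[0.0238,-0.033,0,0],[0.0238,-0.033,0,0],[0.0238,-0.033,0,0],[0.0238,-0.033,0,0],[0.0238,-0.033,0,0],[0.0238,-0.033,0,0],[0.0238,-0.033,0,0],[0,0,0,0]]'
```

```text
time: 2.47
ee_pos: [0.3276, -0.4228, 0.1996]
eef_rot: [1.0, -0.0, 0.0, 0.0]
ft_force: [0.4, -0.7, -0.3]
width: 0.0873
grip_force: 0.0
time: 3.13
ee_pos: [0.5181, -0.1588, 0.1998]
eef_rot: [1.0, -0.0, 0.0, 0.0]
ft_force: [0.8, -0.8, 1.0]
width: 0.0871
grip_force: 0.0
time: 3.8
ee_pos: [0.6849, 0.0799, 0.1975]
eef_rot: [1.0, 0.004, -0.001, -0.003]
ft_force: [-0.0, 0.8, -0.1]
width: 0.0872
grip_force: 0.0
```

```bash
python3 -m pendant '[[0,-0.0015,0.03,0],[0,0,0.035,0],[0,0,0.035,0],[0,0,0.03,0],[0,0,0.01,0],[0,0,0,0],[0,0,0,0]]'
```

```text
time: 4.38
ee_pos: [0.6844, 0.072, 0.0606]
eef_rot: [1.0, -0.0, 0.0, -0.0]
ft_force: [0.9, 0.3, 0.7]
width: 0.0868
grip_force: 0.0
```

```bash
python3 -m pendant '[[0,0,0.025,0],[0,0,0.015,0],[0,0,0.007,0],[0,0,0,0],[0,0,0,0]]'; python3 -m pendant '[[0,0,0,0],[0,0,0,0],[0,0,0,0],[0,0,0,0],[0,0,0,0],[0,0,0,0],[0,0,0,0],[0,0,0,0]]' 0 30;  python3 -m pendant '[[0,0,-0.01,0],[0,0,-0.03,0],[0,0,-0.04,0],[0,0,0,0],[0,0,0,0]]'
```

```text
time: 4.8
ee_pos: [0.6843, 0.0719, 0.0133]
eef_rot: [1.0, -0.0, 0.0, -0.0]
ft_force: [0.7, 0.4, -0.1]
width: 0.0871
grip_force: 0.0
time: 5.47
ee_pos: [0.6839, 0.0719, 0.0125]
eef_rot: [1.0, -0.0, 0.0, 0.0]
ft_force: [0.8, 0.1, -0.6]
width: 0.0416
grip_force: 0.0
time: 5.88
ee_pos: [0.6858, 0.0724, 0.0964]
eef_rot: [1.0, -0.0, 0.003, -0.0]
ft_force: [-0.3, -0.0, -0.8]
width: 0.0086
grip_force: 0.0
```

```bash
python3 -m pendant '[[-0.03,0,-0.03,0],[-0.03,0,-0.03,0],[-0.03,0,0,0]]' 1; python3 - <<'E'
from h import *
a=snap('top')['img']; b=snap('side')['img']
cv2.imwrite('pics/a1.png',np.hstack([cv2.resize(a[100:260,170:370],(400,320)),cv2.resize(b[120:280,140:340],(400,320))])[:,:,::-1])
E
```

```text
time: 6.13
ee_pos: [0.596, 0.0728, 0.1555]
eef_rot: [1.0, -0.0, 0.003, -0.001]
ft_force: [0.3, 0.6, 1.3]
width: 0.0211
grip_force: 0.0
```

View pics/a1.png

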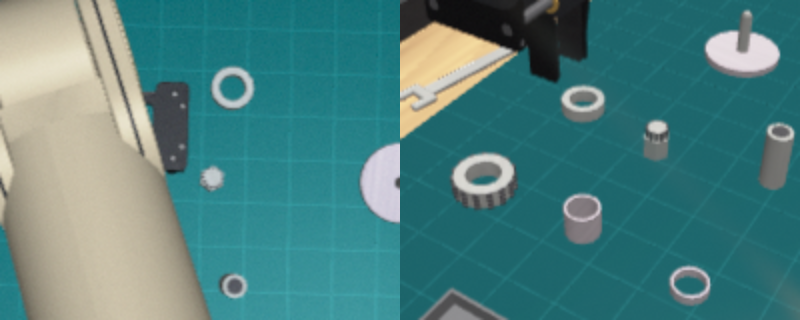

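The right half is the side view. The sprockets have not moved and are still at about (181,211). The open fingers show at about (273,150) and (290,140) in crop scale, which is (208–232, 140–158) in full-image pixels. I'll check this against where the TCP should project.

```bash
python3 - <<'E'
from h import *
c=snap('side','side2.png'); s=r.read_state(); p=np.array(s['ee_pos']); print(p,s['width'],s['time'])
w=s['width']/2
print(proj(c,[p+[0,w,-.011],p+[0,-w,-.011],p]))
for k in('sprockets','cup','stand'):print(k,[np.round(o['bbox'],1) for o in r.outline_of(k,'side')[:1]])
E
```

```text
[0.59338716 0.07180666 0.15174461] 0.0327870317797417 6.2833
[[212.81901302 175.03945338]
 [224.957873   164.72290451]
 [218.66949481 164.10398421]]
sprockets [array([182.8, 211.2,  36.5,  30.1])]
cup [array([229.4, 171.6,  21.4,  19.1])]
stand [array([311.6, 144.6,  36.6,  32.4])]
```

View pics/side2.png

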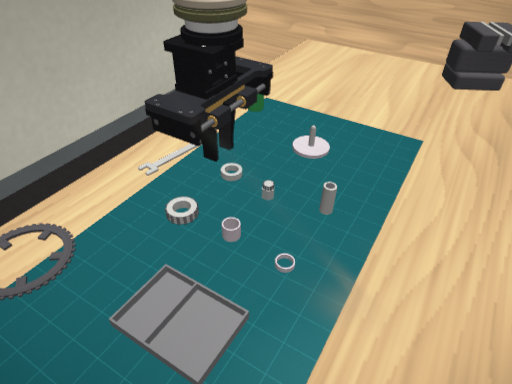

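```bash
python3 -m pendant '[[-0.03,0.03,0,0],[-0.03,0.03,0,0],[0,0.03,0,0],[0,0.03,0,0],[0,0,0,0],[0,0,0,0],[0,0,0,0]]' 1; python3 - <<'E'
from h import *
c=snap('side');t=snap('top'); s=r.read_state(); p=np.array(s['ee_pos']); print(p,s['width'])
w=s['width']/2
P=[p+[0,w,-.011],p+[0,-w,-.011]]+[p+[i*.0375,j*.095,.059] for i in(-1,1) for j in(-1,1)]
def an(c,P):
    im=c['img'][:,:,::-1].copy()
    for u,v in proj(c,P): cv2.drawMarker(im,(int(round(u)),int(round(v))),(0,0,255),0,7,1)
    return im
x=an(c,P);y=an(t,P)
cv2.imwrite('pics/b1.png',np.hstack([cv2.resize(x[40:240,130:330],(400,400),interpolation=2),cv2.resize(y[100:300,170:370],(400,400),interpolation=2)]))
E
```

```text
time: 7.02
ee_pos: [0.5365, -0.0463, 0.151]
eef_rot: [1.0, -0.0, -0.0, -0.001]
ft_force: [-0.2, 0.5, 0.1]
width: 0.0854
grip_force: 0.0
[ 0.53636655 -0.04543025  0.15109123] 0.08607679132567805
```

View pics/b1.png

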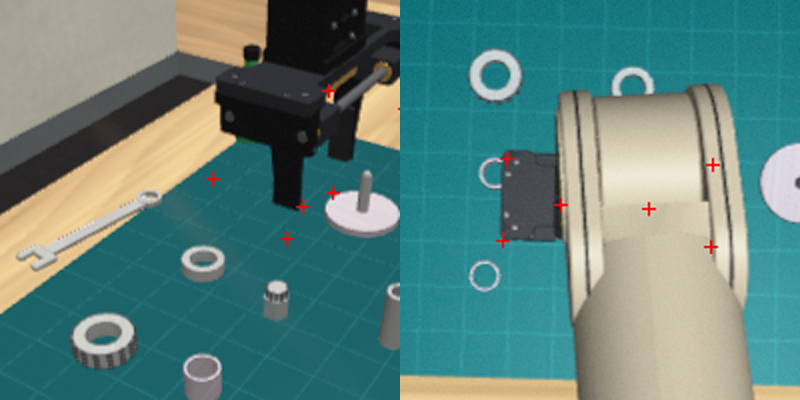

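The top view agrees with the stated horizontal pose: body corners are predicted at (507,159) and (503,241), and that is where they appear. In the side view the fingertips are about 15 px above their predicted positions, at about (273.5,143.5) and (300,120) in full-image pixels. So the tool is really higher than reported. I'll work out how much higher.

```bash
python3 - <<'E'
from h import *
from scipy.optimize import least_squares
c=snap('side'); p=np.array(r.read_state()['ee_pos']); w=r.read_state()['width']/2
print(p,w)
# visible finger bottoms: pad-edge to back, take near tip corners midpoints
O=np.array([[273.5,143.],[300,120]])
A=np.array([[0,w,0],[0,-w,0]])
f=lambda q:(proj(c,p+A+q)-O).ravel()
s=least_squares(f,[0,0,0]);print('tip offset free',s.x,s.fun)
for z in(-.011,0,.01,.015,.02,.03):print(z,(f([0,0,z])).round(1))
g=cv2.cvtColor(c['img'],cv2.COLOR_RGB2GRAY)
for col in(266,270,274,278,282,296,300,304):print(col,[int(x) for x in g[110:150:2,col]])
E
```

```text
[ 0.53629936 -0.04548641  0.15116415] 0.04330272164800988
tip offset free [-0.01762408  0.03487421  0.04329212] [ 0.35954477  0.38859324 -0.39769401 -0.42982464]
-0.011 [-0.3 15.8 -3.5 16. ]
0 [ 0.  10.2 -2.9 10.7]
0.01 [ 0.3  5.1 -2.4  5.7]
0.015 [ 0.5  2.5 -2.2  3.2]
0.02 [ 0.6 -0.2 -1.9  0.7]
0.03 [ 1.  -5.6 -1.4 -4.4]
266 [13, 15, 14, 14, 15, 14, 16, 20, 33, 47, 42, 41, 40, 27, 28, 24, 65, 79, 78, 79]
270 [14, 15, 15, 15, 13, 14, 16, 14, 16, 14, 15, 15, 14, 13, 15, 14, 20, 78, 79, 79]
274 [14, 15, 14, 13, 15, 15, 14, 16, 15, 14, 15, 14, 15, 14, 15, 16, 15, 45, 78, 80]
278 [19, 15, 16, 15, 14, 15, 14, 16, 15, 16, 15, 15, 17, 16, 15, 14, 15, 22, 70, 78]
282 [52, 14, 14, 15, 44, 85, 80, 79, 78, 78, 79, 81, 79, 78, 78, 82, 82, 81, 79, 79]
296 [24, 24, 26, 26, 30, 78, 78, 78, 82, 82, 78, 78, 78, 79, 154, 221, 218, 220, 222, 219]
300 [25, 26, 25, 26, 25, 55, 79, 85, 78, 84, 78, 78, 78, 153, 221, 220, 220, 218, 221, 221]
304 [25, 23, 23, 24, 23, 61, 78, 77, 78, 78, 78, 79, 79, 207, 220, 220, 221, 219, 218, 221]
```

The tool stands about 29 mm higher than reported, which also explains the empty close over a 20 mm part. I'll return to the sprockets, feel for the mat, and so calibrate the height.

```bash
python3 -m pendant '[[0.0296,-0.0235,0,0],[0.0296,-0.0235,0,0],[0.0296,-0.0235,0,0],[0.0296,-0.0235,0,0],[0.0296,-0.0235,0,0],[0,0,0.03,0],[0,0,0.035,0],[0,0,0.035,0]]' 1
python3 -m pendant '[[0,0,0.035,0],[0,0,0.015,0],[0,0,0,0],[0,0,0,0],[0,0,0,0]]'
python3 -m pendant '[[0,0,0.005,0],[0,0,0.003,0],[0,0,0,0]]'
python3 - <<'E'
from h import *
c=snap('side'); s=r.read_state(); print(s['ee_pos'],s['ft_force'])
cv2.imwrite('pics/c1.png',cv2.resize(c['img'][130:260,110:290,::-1],(720,520),interpolation=2))
E
```

```text
time: 7.83
ee_pos: [0.6847, 0.0729, 0.0502]
eef_rot: [1.0, 0.001, 0.001, -0.001]
ft_force: [-0.2, -0.6, -0.8]
width: 0.0868
grip_force: 0.0
time: 8.25
ee_pos: [0.6857, 0.0712, 0.004]
eef_rot: [1.0, -0.0, 0.002, -0.0]
ft_force: [0.2, -0.4, 0.7]
width: 0.0875
grip_force: 0.0
time: 8.5
ee_pos: [0.6842, 0.0704, -0.0063]
eef_rot: [1.0, -0.0, 0.0, 0.0]
ft_force: [-0.8, -0.5, 0.8]
width: 0.0869
grip_force: 0.0
[ 0.6841432   0.07038943 -0.00627628] [ 0.19713144 -0.51622874 -0.38584359]
```

View pics/c1.png

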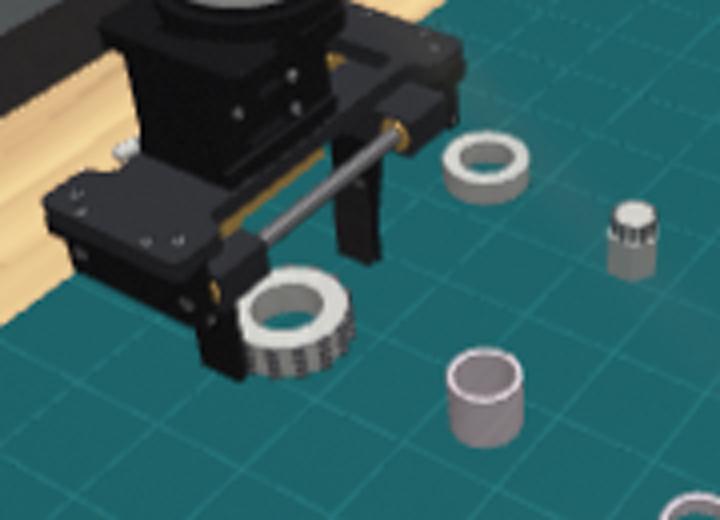

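The crop shows the ring (centre about (295,320)) between the fingers. The fingertips, at (225,380) and (358,262), are still above the mat although the TCP reads -6 mm. I'll feel downward in small steps.

```bash
python3 -m pendant '[[0,0,0.004,0],[0,0,0.002,0],[0,0,0,0],[0,0,0,0]]'; python3 -m pendant '[[0,0,0.002,0],[0,0,0,0]]';python3 -m pendant '[[0,0,0.002,0],[0,0,0,0]]'; python3 -m pendant '[[0,0,0.0015,0],[0,0,0,0]]'
```

```text
time: 8.88
ee_pos: [0.6839, 0.0705, -0.0128]
eef_rot: [1.0, -0.0, -0.0, 0.0]
ft_force: [0.1, 0.3, 0.5]
width: 0.0869
grip_force: 0.0
time: 9.05
ee_pos: [0.6839, 0.0705, -0.0149]
eef_rot: [1.0, -0.0, -0.0, 0.0]
ft_force: [-0.2, 0.3, 0.7]
width: 0.0869
grip_force: 0.0
time: 9.22
ee_pos: [0.6838, 0.0704, -0.017]
eef_rot: [1.0, -0.0, -0.0, 0.0]
ft_force: [-0.5, 0.8, -0.3]
width: 0.0871
grip_force: 0.0
time: 9.38
ee_pos: [0.6839, 0.0704, -0.0184]
eef_rot: [1.0, -0.0, -0.0, 0.0]
ft_force: [0.4, 0.1, -0.6]
width: 0.0872
grip_force: 0.0
```

```bash
python3 -m pendant '[[0,0,0,0],[0,0,0,0],[0,0,0,0],[0,0,0,0],[0,0,0,0],[0,0,0,0],[0,0,0,0],[0,0,0,0]]' 0 30;  python3 -m pendant '[[0,0,0,0],[0,0,0,0]]';
```

```text
time: 10.05
ee_pos: [0.684, 0.0706, -0.0181]
eef_rot: [1.0, -0.0, 0.0, -0.0]
ft_force: [0.6, 0.1, 0.7]
width: 0.0576
grip_force: 30.0
time: 10.22
ee_pos: [0.6841, 0.0706, -0.0181]
eef_rot: [1.0, -0.0, 0.0, -0.0]
ft_force: [0.2, 0.9, 0.2]
width: 0.0578
grip_force: 30.0
```

Gripped at 58 mm. I'll lift it and carry it to the wide compartment at about (0.509, 0.252).

```bash
python3 -m pendant '[[0,0,-0.01,0],[0,0,-0.03,0],[0,0,-0.04,0],[-0.0125,-0.013,0,0],[-0.025,-0.026,0,0],[-0.025,-0.026,0,0],[-0.025,-0.026,0,0],[-0.025,-0.026,0,0]]'
python3 -m pendant '[[-0.025,-0.026,0,0],[-0.025,-0.026,0,0],[-0.0125,-0.013,0,0],[0,0,0,0],[0,0,0,0],[0,0,0,0],[0,0,0,0]]'
python3 - <<'E'
from h import *
c=snap('side'); t=snap('top'); s=r.read_state(); print(s['ee_pos'],s['width'],s['grip_force'])
cv2.imwrite('pics/d1.png',c['img'][150:,60:360,::-1])
E
```

```text
time: 10.88
ee_pos: [0.5703, 0.1883, 0.0626]
eef_rot: [1.0, -0.0, 0.0, 0.0]
ft_force: [1.1, 0.8, -0.5]
width: 0.0575
grip_force: 30.0
time: 11.47
ee_pos: [0.5101, 0.2511, 0.062]
eef_rot: [1.0, -0.001, 0.0, 0.0]
ft_force: [0.4, -1.5, -0.6]
width: 0.0579
grip_force: 30.0
[0.50988728 0.25138162 0.06180284] 0.05785212669942109 29.9997620517388
```

View pics/d1.png

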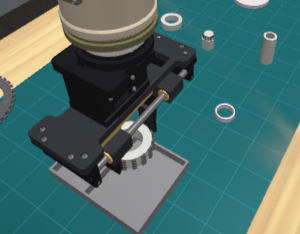

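The ring is held level over the tray's wide half (crop (135,140), tray around (120,190)). I'll lower it and release with a limited opening so the finger backs clear the walls.

```bash
python3 -m pendant '[[0,0.001,0.02,0],[0,0,0.03,0],[0,0,0.015,0],[0,0,0.007,0],[0,0,0,0],[0,0,0,0]]'
python3 -m pendant '[[0,0,0.003,0],[0,0,0,0],[0,0,0,0]]'
python3 -m pendant '[[0,0,0,0],[0,0,0,0],[0,0,0,0],[0,0,0,0]]' 0.76
python3 -m pendant '[[0,0,-0.01,0],[0,0,-0.03,0],[0,0,-0.04,0],[0,0,-0.03,0],[0,0,0,0],[0,0,0,0]]'
```

```text
time: 12.07
ee_pos: [0.5096, 0.2515, -0.0096]
eef_rot: [1.0, -0.0, 0.0, -0.0]
ft_force: [0.4, 0.3, -0.4]
width: 0.0578
grip_force: 30.0
time: 12.32
ee_pos: [0.5096, 0.2517, -0.0124]
eef_rot: [1.0, -0.0, 0.001, -0.0]
ft_force: [-0.6, -1.1, -1.1]
width: 0.0579
grip_force: 30.0
time: 12.65
ee_pos: [0.5092, 0.2516, -0.0129]
eef_rot: [1.0, -0.0, 0.0, -0.0]
ft_force: [0.1, -0.7, 0.0]
width: 0.0657
grip_force: 0.0
time: 13.15
ee_pos: [0.5103, 0.2522, 0.0996]
eef_rot: [1.0, -0.0, 0.002, -0.001]
ft_force: [0.0, 0.1, -2.0]
width: 0.0663
grip_force: 0.0
```

```bash
python3 -m pendant '[[0.0076,0.039,0,0],[0.0076,0.039,0,0],[0.0076,0.039,0,0],[0.0076,0.039,0,0],[0.0076,0.039,0,0],[0.0076,0.039,0,0],[0.0076,0.039,0,0],[0.0076,0.039,0,0]]' 0.7
python3 -m pendant '[[0,0,0,0],[0,0,0.02,0],[0,0,0.03,0],[0,0,0.02,0],[0,0,0,0],[0,0,0,0]]'
python3 - <<'E'
from h import *
c=snap('side'); s=r.read_state(); print(s['ee_pos'],s['width'])
for n in('sprockets','remover'):
    print(n,[(round(o['score'],2),np.round(o['bbox'],1)) for o in r.outline_of(n,'side')[:1]])
cv2.imwrite('pics/e1.png',cv2.resize(c['img'][110:384,90:350,::-1],(569,600)))
E
```

```text
time: 13.82
ee_pos: [0.569, -0.0625, 0.0961]
eef_rot: [1.0, -0.0, -0.001, 0.0]
ft_force: [1.2, 0.5, 1.0]
width: 0.0612
grip_force: 0.0
time: 14.32
ee_pos: [0.5686, -0.0601, 0.0259]
eef_rot: [1.0, 0.0, -0.002, -0.0]
ft_force: [0.6, -0.4, 1.4]
width: 0.0606
grip_force: 0.0
[ 0.5697863  -0.06014863  0.02728263] 0.06091325361109856
sprockets [(0.85, array([194.5, 327.6,  51.4,  49.3]))]
remover [(0.62, array([269.5, 190.8,  10.8,  20.7]))]
```

View pics/e1.png

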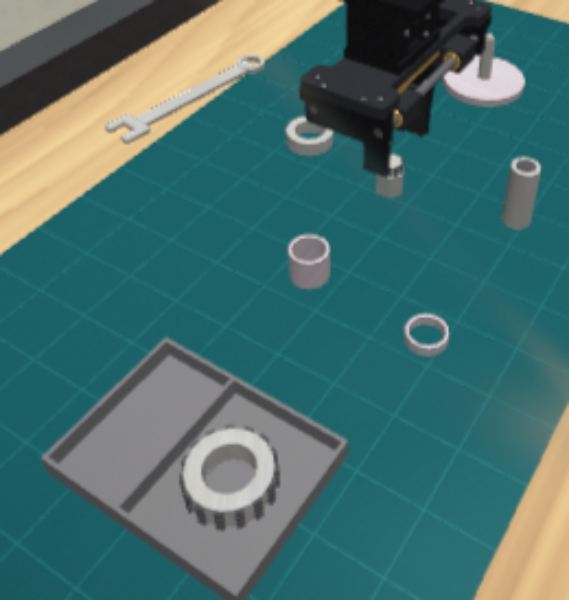

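The sprockets lie flat in the wide compartment (crop (230,475)), and the jaws hang over the remover (crop (388,180)). Next I'll grip the remover.

```bash
python3 -m pendant '[[0,0,0.02,0],[0,0,0.015,0],[0,0,0.007,0],[0,0,0,0],[0,0,0,0]]'; python3 -m pendant '[[0,0,0,0],[0,0,0,0],[0,0,0,0],[0,0,0,0],[0,0,0,0],[0,0,0,0],[0,0,0,0],[0,0,0,0]]' 0 20;  python3 -m pendant '[[0,0,0,0],[0,0,0,0]]'
```

```text
time: 14.88
ee_pos: [0.5703, -0.0604, -0.0142]
eef_rot: [1.0, -0.0, 0.0, 0.0]
ft_force: [1.1, -0.7, 0.3]
width: 0.0606
grip_force: 0.0
time: 15.55
ee_pos: [0.5698, -0.0605, -0.0151]
eef_rot: [1.0, -0.0, 0.0, 0.0]
ft_force: [-1.2, -0.9, 1.0]
width: 0.024
grip_force: 19.8
time: 15.72
ee_pos: [0.5698, -0.0605, -0.0151]
eef_rot: [1.0, -0.0, 0.0, 0.0]
ft_force: [-0.7, 0.6, 1.3]
width: 0.024
grip_force: 19.8
```

Gripped on the flats at 24.0 mm. Next to the narrow compartment at about (0.587, 0.255).

```bash
python3 -m pendant '[[0,0,-0.01,0],[0,0,-0.03,0],[0,0,-0.04,0],[0.0021,-0.0196,0,0],[0.0021,-0.0394,0,0],[0.0021,-0.0394,0,0],[0.0021,-0.0394,0,0],[0.0021,-0.0394,0,0]]'
python3 -m pendant '[[0.0021,-0.0394,0,0],[0.0021,-0.0394,0,0],[0.0021,-0.0394,0,0],[0,-0.0196,0,0],[0,0,0,0],[0,0,0,0],[0,0,0,0]]'
python3 -m pendant '[[0,0,0.02,0],[0,0,0.03,0],[0,0,0.017,0],[0,0,0.005,0],[0,0,0,0],[0,0,0,0]]'
python3 -m pendant '[[0,0,0.003,0],[0,0,0,0],[0,0,0,0]]'
```

```text
time: 16.38
ee_pos: [0.5803, 0.1184, 0.0658]
eef_rot: [1.0, -0.0, 0.0, 0.0]
ft_force: [0.9, -0.6, -1.6]
width: 0.0243
grip_force: 19.8
time: 16.97
ee_pos: [0.5869, 0.2535, 0.065]
eef_rot: [1.0, -0.0, 0.0, 0.0]
ft_force: [0.8, 0.1, 0.1]
width: 0.0237
grip_force: 19.8
time: 17.47
ee_pos: [0.5875, 0.2539, -0.0061]
eef_rot: [1.0, -0.001, 0.0, -0.0]
ft_force: [0.8, 0.1, -0.1]
width: 0.0237
grip_force: 19.8
time: 17.72
ee_pos: [0.5872, 0.2546, -0.0093]
eef_rot: [1.0, -0.0, 0.001, -0.0]
ft_force: [-0.2, 0.7, -1.0]
width: 0.0236
grip_force: 19.8
```

```bash
python3 -m pendant '[[0,0,0.002,0],[0,0,0,0],[0,0,0,0]]'
python3 -m pendant '[[0,0,0,0],[0,0,0,0],[0,0,0,0],[0,0,0,0],[0,0,0,0]]' 0.5
python3 -m pendant '[[0,0,-0.01,0],[0,0,-0.03,0],[0,0,-0.04,0],[0,0,-0.03,0],[0,0,0,0],[0.01,0.0374,0,0],[0.01,0.0374,0,0],[0.01,0.0374,0,0]]'
python3 -m pendant '[[0.01,0.0374,0,0],[0.01,0.0374,0,0],[0.01,0.0374,0,0],[0.01,0.0374,0,0],[0.01,0.0374,0,0],[0.01,0.0374,0,0],[0,0,0,0],[0,0,0,0]]' 0.9
python3 -m pendant '[[0,0,0.02,0],[0,0,0.03,0],[0,0,0.02,0],[0,0,0,0],[0,0,0,0]]'
python3 - <<'E'
from h import *
c=snap('side'); s=r.read_state(); print(s['ee_pos'],s['width'])
o=r.outline_of('remover','side')[:1]; print(o and (o[0]['score'],o[0]['bbox']))
cv2.imwrite('pics/f1.png',cv2.resize(c['img'][110:384,90:350,::-1],(569,600)))
E
```

```text
time: 17.97
ee_pos: [0.5868, 0.2546, -0.012]
eef_rot: [1.0, -0.0, 0.0, 0.0]
ft_force: [0.8, -0.5, 0.2]
width: 0.0239
grip_force: 19.8
time: 18.38
ee_pos: [0.5867, 0.2545, -0.0121]
eef_rot: [1.0, -0.0, 0.0, 0.0]
ft_force: [0.6, -1.4, 0.9]
width: 0.0419
grip_force: 0.0
time: 19.05
ee_pos: [0.6169, 0.1416, 0.0988]
eef_rot: [1.0, 0.001, 0.001, -0.0]
ft_force: [0.8, -1.0, -0.6]
width: 0.0436
grip_force: 0.0
time: 19.72
ee_pos: [0.6767, -0.0857, 0.098]
eef_rot: [1.0, -0.003, 0.0, 0.001]
ft_force: [-0.6, 0.7, 0.3]
width: 0.0775
grip_force: 0.0
time: 20.13
ee_pos: [0.676, -0.0805, 0.0277]
eef_rot: [1.0, 0.001, -0.001, -0.0]
ft_force: [0.2, -0.2, 1.5]
width: 0.0782
grip_force: 0.0
[ 0.67713594 -0.08079979  0.02926233] 0.07858038452807409
(0.88, [152.7, 300.2, 18.2, 27.7])
```

View pics/f1.png

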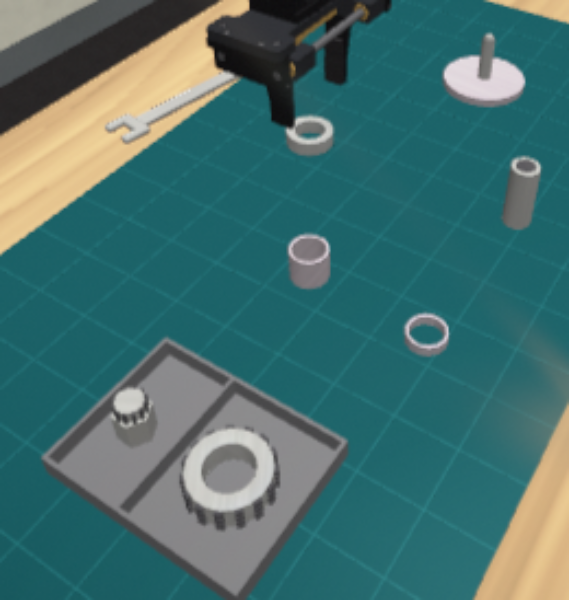

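The remover stands upright in the narrow compartment (crop (132,415)), and the cup (crop (310,135)) is below the jaws. Next I'll grip the cup, with the tips a few mm above the mat.

```bash
python3 -m pendant '[[0,0,0.02,0],[0,0,0.015,0],[0,0,0.0075,0],[0,0,0,0],[0,0,0,0]]'; python3 -m pendant '[[0,0,0,0],[0,0,0,0],[0,0,0,0],[0,0,0,0],[0,0,0,0],[0,0,0,0],[0,0,0,0],[0,0,0,0]]' 0 20;  python3 -m pendant '[[0,0,0,0],[0,0,0,0]]'
```

```text
time: 20.65
ee_pos: [0.6766, -0.082, -0.0145]
eef_rot: [1.0, -0.0, -0.0, -0.0]
ft_force: [-0.8, 0.3, 0.4]
width: 0.0785
grip_force: 0.0
time: 21.32
ee_pos: [0.6767, -0.0821, -0.0144]
eef_rot: [1.0, -0.0, 0.0, 0.0]
ft_force: [-1.1, -0.1, 1.1]
width: 0.0471
grip_force: 20.0
time: 21.48
ee_pos: [0.6767, -0.0821, -0.0144]
eef_rot: [1.0, -0.0, 0.0, 0.0]
ft_force: [-0.8, -1.0, 3.2]
width: 0.0469
grip_force: 20.0
```

```bash
python3 -m pendant '[[0,0,-0.01,0],[0,0,-0.03,0],[0,0,-0.04,0],[0,0,-0.02,0],[0,0,0,0],[0,0,0,0]]'; python3 - <<'E'
from h import *
c=snap('side'); s=r.read_state(); print(s['ee_pos'],s['width'],s['grip_force'])
p=s['ee_pos']
o=r.outline_of('cup','side')[:1]; print(o and (o[0]['score'],o[0]['bbox']))
# centroid of the visible cup at its held height (bottom raised ~ 0.1)
if o: print(ray(c,*o[0]['bbox'][:2],p[2]+.0145+.008))
E
```

```text
time: 21.98
ee_pos: [0.6775, -0.0821, 0.0873]
eef_rot: [1.0, -0.0, 0.001, 0.0]
ft_force: [0.5, 0.1, -2.4]
width: 0.047
grip_force: 20.0
[ 0.67637421 -0.08213836  0.08540677] 0.04661001556123453 19.99980772845447
(0.68, [233.2, 131.2, 14.1, 17.5])
[ 0.67380781 -0.08601088  0.10790677]
```

The cup's width reads 47 mm, not 48, so it may be gripped off centre along the tool's x. I'll check with overlays.

```bash
python3 - <<'E'
from h import *
c=snap('side'); s=r.read_state(); p=np.array(s['ee_pos']); print(p)
t=np.linspace(0,2*np.pi,60); im=cv2.resize(c['img'][85:165,180:300,::-1],None,fx=6,fy=6,interpolation=2)
for dx,col in((0,(0,0,255)),(.012,(0,255,0))):
    for z in(0,.016):
        q=proj(c,np.c_[p[0]+dx+.024*np.cos(t),p[1]+.024*np.sin(t),0*t+p[2]+.0144+z])
        cv2.polylines(im,[np.int32((q-[180,85]+.5)*6)],True,col,1)
cv2.imwrite('pics/g1.png',im)
E
```

```text
[ 0.67556138 -0.08217507  0.0838599 ]
```

View pics/g1.png

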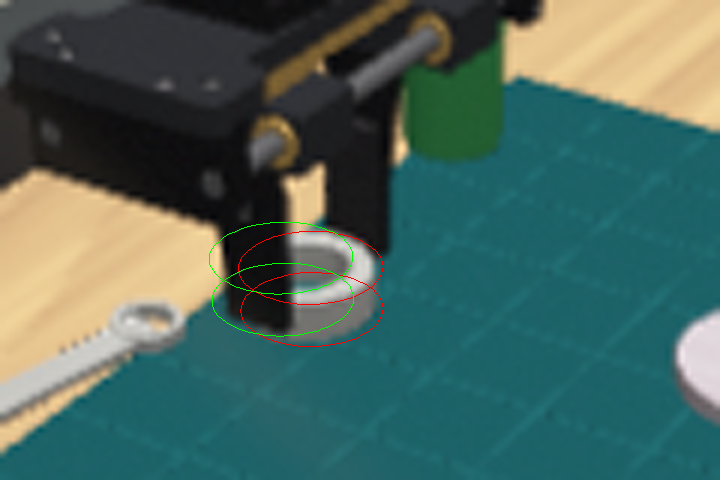

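The red outline (centred on the tool) fits the cup to about 2 mm, with its right edge at 377 against 383, so the cup is held centrally. Next I'll carry it over the post.

```bash
python3 -m pendant '[[-0.0175,0.0315,0,0],[-0.0175,0.0315,0,0],[-0.0175,0.0315,0,0],[-0.0175,0.0315,0,0],[-0.0175,0.0315,0,0],[-0.0175,0.0315,0,0],[0,0,0,0],[0,0,0,0]]'
python3 -m pendant '[[0,0,0.006,0],[0,0,0,0],[0,0,0,0],[0,0,0,0]]'
python3 - <<'E'
from h import *
c=snap('side'); s=r.read_state(); p=np.array(s['ee_pos']); print(p,s['width'])
t=np.linspace(0,2*np.pi,60); im=cv2.resize(c['img'][70:170,250:370,::-1],None,fx=6,fy=6,interpolation=2)
def dr(x,y,z,rad,col):
    q=proj(c,np.c_[x+rad*np.cos(t),y+rad*np.sin(t),0*t+z]); cv2.polylines(im,[np.int32((q-[250,70]+.5)*6)],True,col,1)
for z in(0,.016): dr(p[0],p[1],p[2]+.0144+z,.024,(0,0,255))
dr(p[0],p[1],p[2]+.0144,.015,(0,0,255))
S=(.5731,-.2713)
dr(*S,.01,.045,(0,255,0));dr(*S,.062,.003,(0,255,0));dr(*S,.01,.007,(0,255,0))
cv2.imwrite('pics/g2.png',im)
E
```

```text
time: 22.8
ee_pos: [0.5692, -0.2739, 0.084]
eef_rot: [1.0, -0.003, -0.001, 0.0]
ft_force: [-0.2, 1.3, -1.2]
width: 0.047
grip_force: 20.0
time: 23.13
ee_pos: [0.572, -0.2697, 0.079]
eef_rot: [1.0, 0.001, -0.0, -0.0]
ft_force: [-0.2, -0.0, -0.9]
width: 0.0468
grip_force: 20.0
[ 0.57196287 -0.27003303  0.07918944] 0.046800259416098784
```

View pics/g2.png

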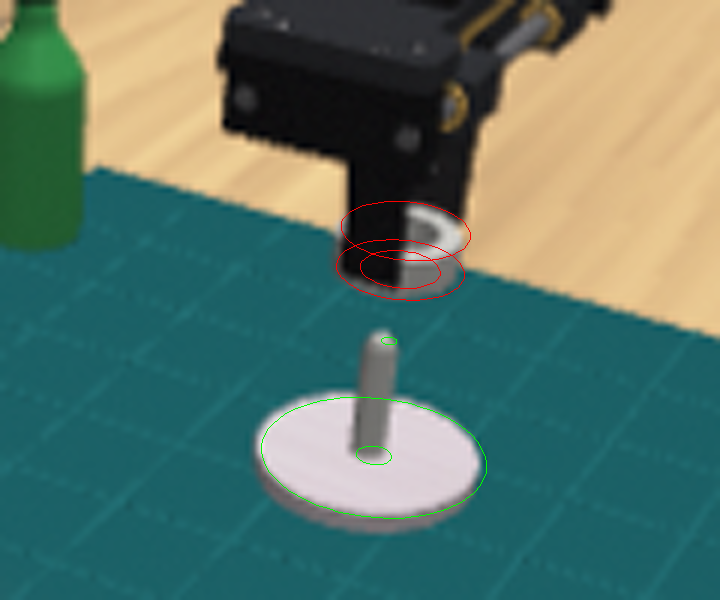

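The post's tip shows at (380,335) against a predicted (388,341). The cup sits about 6 px left of its overlay in the same way, so cup and post line up to about 2 mm, well within the 8 mm play. I'll lower it.

```bash
python3 -m pendant '[[0,0,0.015,0],[0,0,0.015,0],[0,0,0.01,0],[0,0,0,0],[0,0,0,0]]'; python3 -m pendant '[[0,0,0.015,0],[0,0,0.015,0],[0,0,0.008,0],[0,0,0,0],[0,0,0,0]]'; python3 -m pendant '[[0,0,0.004,0],[0,0,0,0],[0,0,0,0]]'
```

```text
time: 23.6
ee_pos: [0.5714, -0.2707, 0.0392]
eef_rot: [1.0, 0.0, -0.0, -0.0]
ft_force: [-0.4, 0.1, -0.1]
width: 0.047
grip_force: 20.0
time: 24.02
ee_pos: [0.5718, -0.2711, 0.0019]
eef_rot: [1.0, -0.0, 0.0, 0.0]
ft_force: [-0.2, 1.2, 0.4]
width: 0.0469
grip_force: 20.0
time: 24.27
ee_pos: [0.5718, -0.2712, -0.0021]
eef_rot: [1.0, -0.0, 0.0, 0.0]
ft_force: [-0.8, 0.7, -1.0]
width: 0.0473
grip_force: 20.0
```

```bash
python3 -m pendant '[[0,0,0.0015,0],[0,0,0,0],[0,0,0,0]]'; python3 -m pendant '[[0,0,0,0],[0,0,0,0],[0,0,0,0],[0,0,0,0],[0,0,0,0]]' 0.75; python3 -m pendant '[[0,0,-0.01,0],[0,0,-0.03,0],[0,0,-0.04,0],[0,0,-0.03,0],[0,0,0,0],[0,0,0,0]]'
python3 fit.py 2>&1 | grep -E 'cup|spacer|stand|socket'
```

```text
time: 24.52
ee_pos: [0.5715, -0.2711, -0.004]
eef_rot: [1.0, -0.0, 0.0, 0.0]
ft_force: [0.3, 1.0, -0.6]
width: 0.0466
grip_force: 20.0
time: 24.93
ee_pos: [0.5716, -0.2711, -0.004]
eef_rot: [1.0, -0.0, 0.0, 0.0]
ft_force: [0.7, -0.4, 0.0]
width: 0.0643
grip_force: 0.0
time: 25.43
ee_pos: [0.573, -0.2716, 0.109]
eef_rot: [1.0, -0.0, 0.002, 0.001]
ft_force: [-0.9, -0.1, -0.3]
width: 0.065
grip_force: 0.0
```

```bash
sed -i "s/^for k in M:/import sys\nfor k in sys.argv[1:]:/" fit.py; python3 fit.py tall_spacer cup stand 2>&1 | tail -4
```

```text
File "fit.py", line 17, in <lambda>
    f=lambda q:np.concatenate([bb(proj(c,M[k]+[q[0],q[1],0]))-b for c,b in obs])
               ~~~~~~~~~~~~~~^^^^^^^^^^^^^^^^^^^^^^^^^^^^^^^^^^^^^^^^^^^^^^^^^^^
ValueError: need at least one array to concatenate
```

```bash
python3 fit.py tall_spacer | head -1; python3 - <<'E'
from h import *
c=snap('side')
t=snap('top')
for n in('side','top'):
  for k in('tall_spacer','cup','stand'): print(n,k,[(round(o['score'],2),np.round(o['bbox'],1)) for o in r.outline_of(k,n)])
print(proj(c,[[.575,.068,.015]]),proj(t,[[.575,.068,.015]]))
E
```

```text
tall_spacer 2 [0.5765 0.0677] res px [ 0.0924  0.1146 -0.1162  0.0186]
side tall_spacer [(0.77, array([231.3, 227.1,  22.5,  25.1])), (0.7, array([327. , 198.2,  15.8,  33.6]))]
side cup [(0.51, array([311.6, 143.9,  19.5,  13.8])), (0.43, array([179.3, 325.6, 137.2, 116.7]))]
side stand []
top tall_spacer []
top cup []
top stand []
[[231.93644619 228.75465192]] [[218.1619794  187.17313801]]
```

The spacer's two-view fit is (0.5765, 0.0677), with residuals under 0.15 px. The cup shows on the stand at (312,144).

```bash
python3 -m pendant '[[0.0005,-0.0376,0,0],[0.0005,-0.0376,0,0],[0.0005,-0.0376,0,0],[0.0005,-0.0376,0,0],[0.0005,-0.0376,0,0],[0.0005,-0.0376,0,0],[0.0005,-0.0376,0,0],[0.0005,-0.0376,0,0]]'
python3 -m pendant '[[0.0005,-0.0376,0,0],[0,0,0,0],[0,0,0,0],[0,0,0.02,0],[0,0,0.03,0],[0,0,0.02,0],[0,0,0,0],[0,0,0,0]]'
python3 -m pendant '[[0,0,0.02,0],[0,0,0.015,0],[0,0,0.01,0],[0,0,0.002,0],[0,0,0,0],[0,0,0,0]]'
python3 -m pendant '[[0,0,0,0],[0,0,0,0],[0,0,0,0],[0,0,0,0],[0,0,0,0],[0,0,0,0],[0,0,0,0],[0,0,0,0]]' 0 12
python3 -m pendant '[[0,0,0,0],[0,0,0,0]]'
```

```text
time: 27.3
ee_pos: [0.5754, 0.0314, 0.1061]
eef_rot: [1.0, -0.0, 0.0, 0.0]
ft_force: [1.6, 0.3, -0.1]
width: 0.0651
grip_force: 0.0
time: 27.97
ee_pos: [0.5757, 0.066, 0.0355]
eef_rot: [1.0, -0.001, -0.001, 0.0]
ft_force: [-0.1, -1.4, 0.9]
width: 0.0651
grip_force: 0.0
time: 28.47
ee_pos: [0.577, 0.0673, -0.0099]
eef_rot: [1.0, -0.0, 0.001, -0.0]
ft_force: [-0.1, 0.3, 0.5]
width: 0.0654
grip_force: 0.0
time: 29.13
ee_pos: [0.5762, 0.0673, -0.0111]
eef_rot: [1.0, -0.0, 0.0, 0.0]
ft_force: [-0.7, 0.5, 0.8]
width: 0.0336
grip_force: 12.0
time: 29.3
ee_pos: [0.5762, 0.0673, -0.011]
eef_rot: [1.0, -0.0, 0.0, 0.0]
ft_force: [0.3, 0.1, 2.2]
width: 0.034
grip_force: 12.0
```

```bash
python3 -m pendant '[[0,0,-0.01,0],[0,0,-0.03,0],[0,0,-0.03,0],[0,0,-0.03,0],[0,0,0,0],[0,0.0188,0,0],[-0.0005,0.0376,0,0],[-0.0005,0.0376,0,0]]'
python3 -m pendant '[[-0.0005,0.0376,0,0],[-0.0005,0.0376,0,0],[-0.0005,0.0376,0,0],[-0.0005,0.0376,0,0],[-0.0005,0.0376,0,0],[-0.0005,0.0376,0,0],[-0.0005,0.0188,0,0],[0,0,0,0]]'
python3 -m pendant '[[0,0,0.005,0],[0,0,0,0],[0,0,0,0],[0,0,0,0]]'
python3 - <<'E'
from h import *
c=snap('side'); s=r.read_state(); p=np.array(s['ee_pos']); print(p,s['width'])
t=np.linspace(0,2*np.pi,60); im=cv2.resize(c['img'][70:170,250:370,::-1],None,fx=6,fy=6,interpolation=2)
def dr(x,y,z,rad,col):
    q=proj(c,np.c_[x+rad*np.cos(t),y+rad*np.sin(t),0*t+z]); cv2.polylines(im,[np.int32((q-[250,70]+.5)*6)],True,col,1)
for z in(0,.03): dr(p[0],p[1],p[2]+.011+z,.017,(0,0,255))
S=(.5731,-.2713)
dr(*S,.062,.003,(0,255,0));dr(*S,.026,.024,(0,255,0))
cv2.imwrite('pics/g3.png',im)
E
```

```text
time: 29.97
ee_pos: [0.5752, -0.0263, 0.0897]
eef_rot: [1.0, 0.002, 0.001, -0.0]
ft_force: [0.9, -1.3, 0.5]
width: 0.034
grip_force: 12.0
time: 30.63
ee_pos: [0.5698, -0.2777, 0.0889]
eef_rot: [1.0, -0.004, -0.0, 0.001]
ft_force: [-1.0, 0.8, -0.3]
width: 0.0337
grip_force: 12.0
time: 30.97
ee_pos: [0.5719, -0.2694, 0.084]
eef_rot: [1.0, 0.001, 0.0, -0.0]
ft_force: [-0.5, -0.2, -0.3]
width: 0.0338
grip_force: 12.0
[ 0.57196689 -0.26974958  0.08410877] 0.033399573860872424
```

View pics/g3.png

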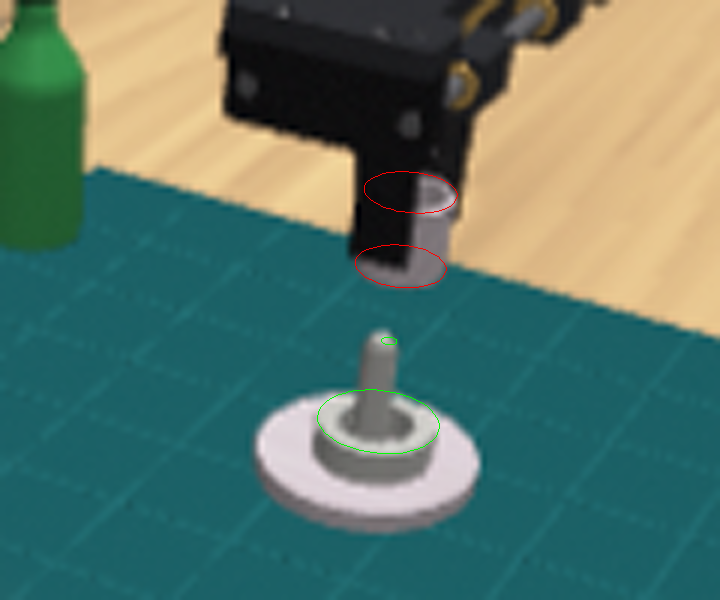

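The cup lies on the base round the post. The held spacer matches its overlay, and the post tip at (381,335) is about 1 px left of and above its estimate, which is about 2 mm in +x. I'll correct by 2 mm and lower the spacer.

```bash
python3 -m pendant '[[0.002,0,0.015,0],[0,0,0.015,0],[0,0,0.01,0],[0,0,0,0],[0,0,0,0]]'; python3 -m pendant '[[0,0,0.012,0],[0,0,0.01,0],[0,0,0.004,0],[0,0,0,0],[0,0,0,0],[0,0,0,0]]'
```

```text
time: 31.43
ee_pos: [0.5734, -0.2706, 0.0437]
eef_rot: [1.0, 0.0, -0.0, -0.0]
ft_force: [-1.0, 0.3, 0.2]
width: 0.0337
grip_force: 12.0
time: 31.93
ee_pos: [0.5738, -0.2712, 0.0182]
eef_rot: [1.0, -0.0, 0.0, 0.0]
ft_force: [0.4, -0.4, 0.7]
width: 0.034
grip_force: 12.0
```

```bash
python3 -m pendant '[[0,0,0.0025,0],[0,0,0,0],[0,0,0,0]]'; python3 -m pendant '[[0,0,0,0],[0,0,0,0],[0,0,0,0],[0,0,0,0],[0,0,0,0]]' 0.6; python3 -m pendant '[[0,0,-0.01,0],[0,0,-0.03,0],[0,0,-0.04,0],[0,0,-0.04,0],[-0.02,-0.035,0,0],[-0.02,-0.035,0,0],[-0.02,-0.035,0,0],[0,0,0,0]]'
python3 -m pendant '[[-0.02,0,0,0],[-0.03,0,-0.02,0],[-0.02,0,-0.02,0],[0,0,0,0],[0,0,0,0],[0,0,0,0]]'
python3 - <<'E'
from h import *
c=snap('side'); s=r.read_state(); print(s['time'],s['ee_pos'])
im=np.hstack([cv2.resize(c['img'][70:170,250:370],(480,400),interpolation=2),cv2.resize(c['img'][230:384,100:250],(320,400))])
cv2.imwrite('pics/z.png',im[:,:,::-1])
for k in('short_spacer','deep_socket'):print(k,[(round(o['score'],2),np.round(o['bbox'],1)) for o in r.outline_of(k,'side')[:1]])
E
```

```text
time: 32.18
ee_pos: [0.5736, -0.2712, 0.0155]
eef_rot: [1.0, -0.0, 0.0, 0.0]
ft_force: [-0.1, 0.4, -1.5]
width: 0.0336
grip_force: 12.0
time: 32.6
ee_pos: [0.5736, -0.2711, 0.0155]
eef_rot: [1.0, -0.0, 0.0, 0.0]
ft_force: [1.0, -0.1, 0.4]
width: 0.0511
grip_force: 0.0
time: 33.27
ee_pos: [0.5111, -0.1587, 0.1362]
eef_rot: [1.0, 0.004, -0.001, -0.001]
ft_force: [0.3, 0.6, 0.0]
width: 0.0522
grip_force: 0.0
time: 33.77
ee_pos: [0.4439, -0.1661, 0.1757]
eef_rot: [1.0, -0.0, 0.0, 0.0]
ft_force: [0.4, 0.4, 0.9]
width: 0.0526
grip_force: 0.0
33.8167 [ 0.44388151 -0.16584239  0.17517314]
short_spacer [(0.46, array([285.9, 264.4,  23. ,  21.1]))]
deep_socket []
```

View pics/z.png

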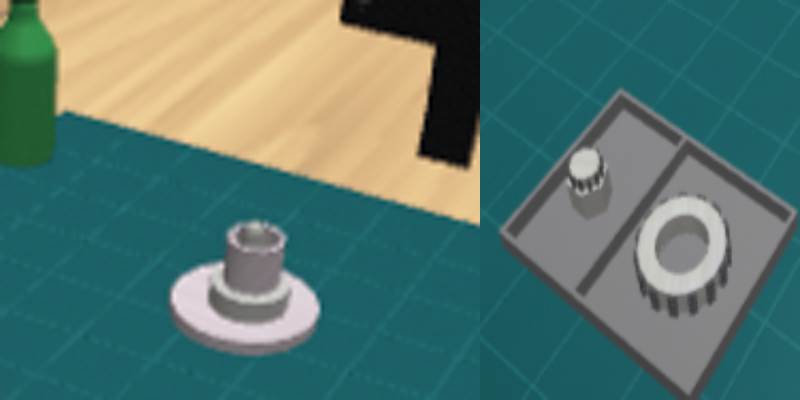

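The spacer stands on the cup round the post (255,250). The remover is upright at (587,180) and the sprockets are flat at (683,250), each in its own compartment. Handing in.

```bash
python3 -c "
from bench import r
print(r.close_job())"
```

```text
the job is handed in; nothing more can be done
None
```

I handed the job in at about 34 s with both kits made up as asked; the last side picture shows all four parts placed. The judge gave no verdict back, and that picture's detector found the short spacer in place but did not pick up the deep socket, which the arm had no contact with.

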